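# Open the finds carton and set out the juglet

## Robot

A 6-joint arm with a two-finger parallel gripper is mounted at the origin on the work surface. World frame = base frame: x ahead of the robot, y to its left, z up, the work surface at z = 0. Lengths are in mm, angles in rad, forces in N, time in s.
With the tool pointing down it reaches from about 200 to 875 mm from the base axis. Payload 3.4 kg.
Tool frame: the origin (TCP) lies at the very end of the fingers, on their centre line; the grasp point (between the pads) lies 19 mm behind it; z points along the fingers, y is the line along which they close (so a half turn about z gives the same grasp; the last joint's range is limited). The gripper opens to 94 mm and grips with 3 to 60 N. Pads are 16 mm wide; open, the fingers measure 119 mm over their backs; the gripper's body (75 mm by 177 mm) begins 78 mm behind the grasp point.
Start: joints at [1.043, 0.276, 1.505, -0, 1.361, -0.121], TCP at [227.533, 528.105, 205.493] pointing down, gripper open.
Joint ranges: [-2.89, 2.89], [-0.75, 2.08], [0.22, 2.7], [-1.18, 4.32], [0.11, 2.71], [-2.7, 2.7]. Speed limits (rad/s): [2.57, 2.57, 3.14, 3.14, 3.14, 3.14].

## Interface

Orientations are given as a rotation vector (axis times angle).
In Python, from cell import env gives the robot as it stands. Calls block until the motion is done:
- env.move_ptp(position, orientation): joint-space move of the TCP to a pose.
- env.movel(position, ori=None, rate=150, threshold=None): straight line of the TCP; ori=None keeps the orientation; rate is the mean speed in mm/s. With threshold (N) it stops when the force on the tool has changed by that much, and returns True; else False.
- env.goto_joints(angles): joint-space move.
- env.release() and env.clamp(grasp_force=None): open the fingers fully, or close them until they stop; grasp_force is the grip in N (None keeps the last).
- env.dwell(seconds).
- env.inverse_kinematics(position, orientation): joint angles nearest the present ones, or None.
- env.sense(): the state.
- env.camera(name): name is "scene" or "top" or "wrist"; returns the picture (400x640x3 uint8, red, green, blue); there is no depth.
- env.camera_model(name): a dict with "intrinsics" (3x3 intrinsics, pixels), "origin" and "attitude" of the camera in the world. Camera axes: x right, y down, z forward; pixel columns grow to the right and rows downward; lengths in mm; the calibration is good to about 2 mm. The wrist camera is an equidistant fisheye: a pixel r from the principal point sees the ray r / f radians off the axis. A picture is of the moment at which its call begins: read the wrist's pose just before it. camera_model takes no time and is no camera call; for the wrist camera it gives the pose at the moment of the call.
A pose or a line that the arm cannot do raises env.MotionError and nothing moves.
- env.job_done(): hands the job in; it is judged then, once.
The state is a dict: "clock": time; "joint_positions": joint angles; "qvel": joint speeds; "joint_torque": joint torques, N m; "tcp_pos": TCP position; "eef_rot": TCP orientation; "wrist_force": force on the tool from outside, world axes, zero at the start; "moment": the same for the moment, N m; "gripper_width": finger opening in mm; "gripper_force": force on a finger pad.
Only numpy, scipy, OpenCV 4.12 (cv2) and the standard library are available. Lean on these libraries where they do the work, as an engineer would, in place of code of your own. Each camera call takes 0.05 s, during which the arm holds its last target. There are 200 camera calls.

## Task

Fold both flaps of the cardboard finds carton well back, so that they lean outwards and stay so, while the contents are still in it. Then take out the small necked clay juglet (not the plain cone-shaped loom weight, which stays in its cell) and stand it upright on the cork mat in the white enamel tray, wholly on the mat. Set it down gently, without dropping it, let go, and leave the weight, brush, bottle and jar where they are.

Things in the scene. Friction and masses are not known exactly. Their poses are not given: they have to be found in the camera images.
- stand: Plywood sloped stand under the carton, fixed to the bench, plates 150 by 160 mm; level frame, origin on the bench under its middle, z up, x away from the robot at yaw 0, with the low edge at -x. The carton's origin is 45 mm above this origin, turned by -0.5236 rad about y
- carton: Open-topped cardboard carton fixed on the stand, leaning 30 deg so its top faces up and towards the stand's -x. Frame C: origin under its floor's centre, z out of the opening. 130 (x) by 140 (y) by 90 (z) mm, walls and floor 5. A 4 mm divider at y=0, up to z=79, makes a left (+y) and right (-y) cell 63 mm wide; foam strips 28 mm high leave the middle 52 mm of x free for the piece in each
- flap_left (a joint): Angle of the left (+y) cardboard flap, 128 (along the hinge) by 68.5 by 4 mm: 0 closed over its cell, 1.571 square to the carton's top, up to 2.4 folded back outwards. Stiff crease: stays where it is left (0.04 N m). Hinge line along C's x at y=+70, z=90 mm; the free edge, at y=0 when closed, moves up and out
- flap_right (a joint): Angle of the right (-y) cardboard flap, 128 (along the hinge) by 68.5 by 4 mm: 0 closed over its cell, 1.571 square to the carton's top, up to 2.4 folded back outwards. Stiff crease: stays where it is left (0.04 N m). Hinge line along C's x at y=-70, z=90 mm; the free edge, at y=0 when closed, moves up and out
- flap_left_tab (a point): Grip point on the left flap's pull tab: card 22 mm wide (along the hinge), 4 thick, standing 32 mm square up from the flap's outer face at its free edge, at x=+30 mm in C. The point is 22 mm above the outer face, 10 below the tab's top; from the hinge line 66.5 mm along the flap and 26 along its normal. Axes: C's when closed; z is the flap's normal
- flap_right_tab (a point): Grip point on the right flap's pull tab: card 22 mm wide (along the hinge), 4 thick, standing 32 mm square up from the flap's outer face at its free edge, at x=-30 mm in C. The point is 22 mm above the outer face, 10 below the tab's top; from the hinge line 66.5 mm along the flap and 26 along its normal. Axes: C's when closed; z is the flap's normal
- juglet: Terracotta juglet, 77 mm high, about 90 g, round about its z axis; origin at the centre of its foot, z up through the mouth. Foot 42 mm across, belly 48 mm (12 to 30 mm up), narrowing to a 24 mm neck from 48 to 70 mm up, lip 32 mm at the top. Starts in one cell of the carton, leaning with it, its top 8 mm below the rim
- weight: Terracotta loom weight, a plain blunt cone 50 mm high, 48 mm across below and 26 mm at the top; origin at the centre of its base, z up. Starts in the other cell and stays there
- tray: White enamel tray with a dark rim, fixed to the bench, 220 (x) by 280 (y) by 35 mm, floor and walls 4 mm; origin under its centre, z up
- mat_top (a point): Centre of the top face of a square cork mat 90 by 90 by 6 mm fixed in the tray, 10 mm above the bench; axes as the tray's (x, y along the mat's edges)
- brush: Brush with a blue handle, about 180 mm long, lying in the tray beside the mat along its x; origin under its middle. Leave alone
- wash_bottle: White plastic wash bottle, 54 mm across, 140 mm high, standing on the bench; origin at the centre of its foot. Leave alone
- jar: Glass jar with a white cap, 56 mm across, 75 mm high, standing on the bench; origin at the centre of its foot. Leave alone
Mind the look-alikes: they are no part of the job. Leave any red look-alike of the stand alone. Leave any green look-alike of the juglet alone.

How it is judged:
By the outcome, as a careful person would: the job done as asked, in the order asked, and still so for the second after the job is handed in, with the robot touching nothing.
It also fails if it takes over 72 s, if anything falls off the work surface, if the arm or the gripper's body presses on something with over 40 N, if the wrist force passes 120 N, or if a joint passes its speed limit or range.

## Working session

There is one attempt and no reset: what is moved stays moved. The work goes in short steps, each a Python script; the robot and the scene stay as the last script left them, time stands still between calls to the robot, and variables do not carry over. Pictures are saved under pics/ and viewed, at most 10 in all, crops included, and the job is handed in when it is done.

```bash
mkdir -p pics; ls
python3 - <<'E'
from cell import env
import cv2
for n in("scene","top"):
    im=env.camera(n); cv2.imwrite(f"pics/{n}0.png",im[:,:,::-1])
    m=env.camera_model(n); print(n,m)
s=env.sense();print(s["clock"],s["eef_rot"],s["wrist_force"])
E
```

```text
pics
scene {'intrinsics': array([[485.33105701,   0.        , 311.5493401 ],
       [  0.        , 485.33105701, 194.25274668],
       [  0.        ,   0.        ,   1.        ]]), 'origin': array([950.49708896, 780.97782257, 843.13223663]), 'attitude': array([-0.59299697, -2.59452784,  1.23613304])}
top {'intrinsics': array([[430.35042055,   0.        , 320.70067094],
       [  0.        , 430.35042055, 194.29229824],
       [  0.        ,   0.        ,   1.        ]]), 'origin': array([491.45728783,  -3.77393846, 981.82624695]), 'attitude': array([-2.19744472,  2.17074354, -0.09931968])}
0.1 [-6.34548321e-01 -3.07635527e+00  2.38204662e-03] [ 0.14670034  0.49314439 -0.00355932]
```

View pics/scene0.png

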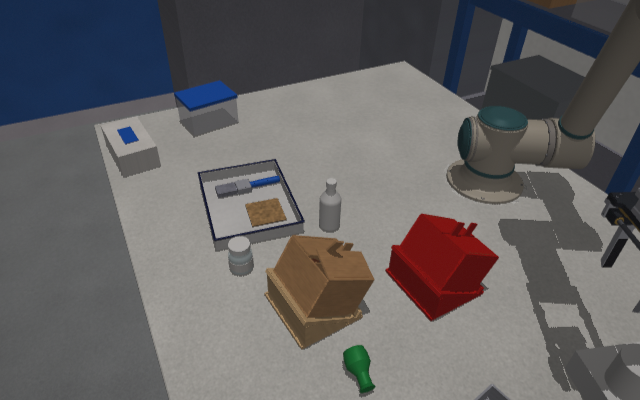

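View pics/top0.png

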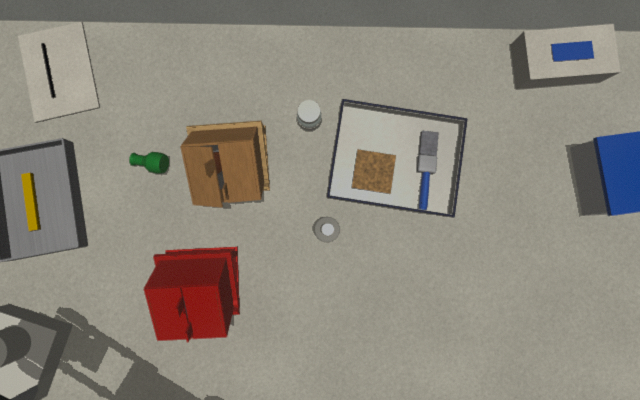

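The scene view shows the brown carton at about (320,290), the tray at (250,200) and the mat at (267,211). The top view shows the carton at (225,165), with the robot side at the bottom of the image, and the mat at (374,171). Next I'll enlarge both.

Run:
```python
import cv2,numpy as np
a=cv2.imread("pics/top0.png")[105:225,165:285]; b=cv2.imread("pics/scene0.png")[225:345,255:385]
a=cv2.resize(a,(400,400),interpolation=cv2.INTER_CUBIC);b=cv2.resize(b,(400,int(120*400/130)),interpolation=cv2.INTER_CUBIC)
o=np.zeros((400,800,3),np.uint8);o[:,:400]=a;o[:b.shape[0],400:]=b
cv2.imwrite("pics/crop1.png",cv2.convertScaleAbs(o,alpha=1.4))
```

```text
(no output)
```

View pics/crop1.png

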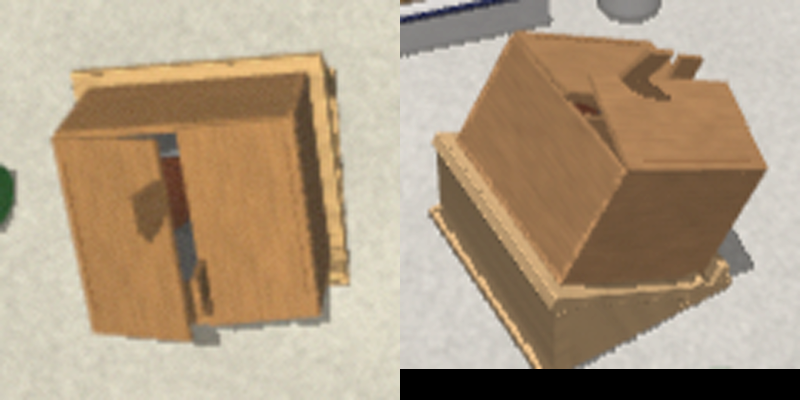

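The crops show the left flap partly raised, with a gap over terracotta. In the top crop, the left flap's free edge runs (160,142) to (190,342) and the left hinge (55,138) to (92,330). Scene crop rim corners are (628,172), (765,168) and (515,35). I'll fit the stand pose and flap angles, and measure the mat from both views.

```bash
cat > h.py <<'E'
import numpy as np,cv2
from scipy.spatial.transform import Rotation as R
from scipy.optimize import least_squares
def proj(m,P):
    P=np.atleast_2d(P);Rw=R.from_rotvec(m["attitude"]).as_matrix()
    c=(P-m["origin"])@Rw;q=c@np.array(m["intrinsics"]).T
    return q[:,:2]/q[:,2:]
def ray(m,px):
    d=np.linalg.inv(m["intrinsics"])@np.array([px[0],px[1],1.]);d=R.from_rotvec(m["attitude"]).apply(d)
    return m["origin"],d/np.linalg.norm(d)
def tri(ms,pxs):
    A=np.zeros((3,3));b=np.zeros(3)
    for m,p in zip(ms,pxs):
        o,d=ray(m,p);M=np.eye(3)-np.outer(d,d);A+=M;b+=M@o
    return np.linalg.solve(A,b)
def atz(m,px,z):
    o,d=ray(m,px);return o+d*(z-o[2])/d[2]
def frame(x,y,yaw,z0=45):  # carton frame
    Rc=R.from_euler('z',yaw)*R.from_euler('y',-0.5236)
    return Rc.as_matrix(),np.array([x,y,z0])
def flap(side,a,x,along,nrm):  # point on a flap in C ; side +1 left
    return np.array([x,side*(70-along*np.cos(a)+nrm*np.sin(a)) ,90+along*np.sin(a)+nrm*np.cos(a)])
E
python3 - <<'E'
from cell import env
from h import *
T,S=env.camera_model("top"),env.camera_model("scene")
tp=lambda u,v:(165+u/3.3333,105+v/3.3333); sp=lambda u,v:(255+u/3.0769,225+v/3.0769)
def pts(p):
    aL,aR=p[3:5]
    return [(T,tp(55,138),[65,71,92]),(T,tp(92,330),flap(1,aL,-64,0,4)),(T,tp(160,142),flap(1,aL,64,68.5,4)),(T,tp(190,342),flap(1,aL,-64,68.5,4)),
    (T,tp(308,74),[65,-70,0]),(T,tp(90,88),[65,70,0]),(T,tp(322,318),[-64,-70,92]),(T,tp(178,128),flap(-1,aR,64,68.5,4)),
    (S,sp(628,170),[65,70,92]),(S,sp(765,168),[-65,70,92]),(S,sp(515,35),[64,-70,92]),(S,sp(565,283),[65,70,0]),(S,sp(455,140),[65,-70,0]),(S,sp(715,285),[-65,70,0]),
    (S,sp(590,75),flap(1,aL,64,68.5,4)),(S,sp(727,85),flap(1,aL,-64,68.5,4)),(S,sp(655,42),flap(-1,aR,-64,68.5,4))]
def res(p):
    M,t=frame(p[0],p[1],p[2],p[5])
    return np.concatenate([(proj(m,M@np.array(c)+t)[0]-px) for m,px,c in pts(p)])
r=least_squares(res,[520,200,0.1,.3,.1,45],loss='soft_l1');print(r.x.round(3));print(res(r.x).reshape(-1,2).round(1).tolist())
c={}
for n,box in(("top",(140,200,345,405)),("scene",(195,230,240,292))):
    im=cv2.imread(f"pics/{n}0.png");y0,y1,x0,x1=box
    q=im[y0:y1,x0:x1].astype(int);mk=((q[...,2]-q[...,0])>35).astype(np.uint8)
    k,l,st,ce=cv2.connectedComponentsWithStats(mk);i=1+st[1:,4].argmax()
    cn=cv2.findContours((l==i).astype(np.uint8),0,2)[0][0]
    ap=cv2.approxPolyN(cn,4).reshape(-1,2)+[x0,y0];print(n,st[i],ap.tolist())
    # centre by diagonals' crossing
    a,b,cc,d=ap.astype(float);s=np.linalg.solve(np.c_[cc-a,b-d],b-a);c[n]=a+s[0]*(cc-a)
    if n=="top": print([atz(T,x,10)[:2].round(1).tolist() for x in ap])
    print(n,c[n],atz(T if n=="top" else S,c[n],10).round(1))
print("tri",tri([T,S],[c["top"],c["scene"]]).round(1))
E
```

```text
[6.39128e+02 1.93633e+02 9.20000e-02 2.64000e-01 5.76000e-01 4.41900e+01]
[[-3.1, 2.9], [-1.5, 4.9], [-2.2, 3.0], [-0.2, 2.7], [-1.9, 2.7], [-2.3, 3.5], [-2.0, 2.7], [1.2, 9.8], [-126.2, -0.1], [-125.7, 0.3], [-126.8, -1.3], [-127.5, 0.4], [-126.3, -0.3], [-130.7, -3.7], [-127.4, 0.7], [-128.0, -0.4], [-105.8, 0.8]]
top [   7   10   44   44 1510] [[396, 155], [390, 193], [351, 187], [357, 149]]
[[663.3, -183.4], [576.0, -169.6], [588.5, -80.9], [676.0, -94.1]]
top [373.5 171. ] [ 625.8 -132.    10. ]
scene [  6   3  40  28 770] [[286, 219], [252, 226], [245, 204], [277, 197]]
scene [264.73976982 211.22186701] [ 627.5 -130.8   10. ]
tri [ 626.5 -132.5    8.2]
```

```bash
cat > fit.py <<'E'
from cell import env
from h import *
T,S=env.camera_model("top"),env.camera_model("scene")
tp=lambda u,v:(165+u/3.3333,105+v/3.3333); sp=lambda u,v:(255+(u-400)/3.0769,225+v/3.0769)
def pts(p):
    aL,aR=p[3:5]
    return [(T,tp(55,138),[65,71,92]),(T,tp(92,330),flap(1,aL,-64,0,4)),(T,tp(160,142),flap(1,aL,64,68.5,4)),(T,tp(190,342),flap(1,aL,-64,68.5,4)),
    (T,tp(308,74),[65,-70,0]),(T,tp(90,88),[65,70,0]),(T,tp(322,318),[-64,-70,92]),(T,tp(178,128),flap(-1,aR,64,68.5,4)),
    (S,sp(628,170),[65,70,92]),(S,sp(765,168),[-65,70,92]),(S,sp(515,35),[64,-70,92]),(S,sp(565,283),[65,70,0]),(S,sp(455,140),[65,-70,0]),(S,sp(715,285),[-65,70,0]),
    (S,sp(590,75),flap(1,aL,64,68.5,4)),(S,sp(727,85),flap(1,aL,-64,68.5,4)),(S,sp(655,42),flap(-1,aR,-64,68.5,4))]
def res(p):
    M,t=frame(p[0],p[1],p[2],p[5])
    return np.concatenate([(proj(m,M@np.array(c)+t)[0]-px) for m,px,c in pts(p)])
r=least_squares(res,[600,200,0.1,.3,.1,45],loss='soft_l1');print(r.x.round(3));print(res(r.x).reshape(-1,2).round(1).tolist())
M,t=frame(*r.x[:3],r.x[5])
for s,a,x in((1,r.x[3],30),(-1,r.x[4],-30)):
    print("tab",(M@flap(s,a,x,66.5,26)+t).round(1))
# overlay of tabs & flaps
o=[]
for n,m,(x0,y0),w in(("top",T,(165,105),120),("scene",S,(255,225),130)):
    k=400/w;im=cv2.resize(cv2.imread(f"pics/{n}0.png")[y0:y0+w,x0:x0+w],(400,400),interpolation=cv2.INTER_CUBIC)
    for s,a,tx in((1,r.x[3],30),(-1,r.x[4],-30)):
        for poly in([(-64,0,4),(64,0,4),(64,68.5,4),(-64,68.5,4)],[(tx-11,66.5,4),(tx+11,66.5,4),(tx+11,66.5,36),(tx-11,66.5,36)]):
            q=((proj(m,np.array([M@flap(s,a,*c)+t for c in poly]))-[x0,y0]+.5)*k).astype(int)
            cv2.polylines(im,[q],True,(0,255,0) if s>0 else (255,255,0),1)
    o.append(im)
cv2.imwrite("pics/ov.png",np.hstack(o))
E
python3 fit.py
```

```text
[6.45879e+02 1.90379e+02 9.00000e-02 3.11000e-01 5.72000e-01 4.32320e+01]
[[-1.1, -0.5], [0.2, 1.6], [-1.1, 0.2], [0.8, 0.2], [-0.2, -0.2], [-0.5, 0.5], [-0.4, -0.5], [3.1, 6.3], [-0.3, 0.3], [0.6, 0.7], [-0.4, -1.0], [-1.5, 0.7], [0.1, -0.0], [-4.4, -3.4], [-0.3, 0.1], [-0.5, -0.8], [20.6, 1.3]]
tab [603.1 201.2 175.3]
tab [548.9 153.3 156.3]
```

View pics/ov.png

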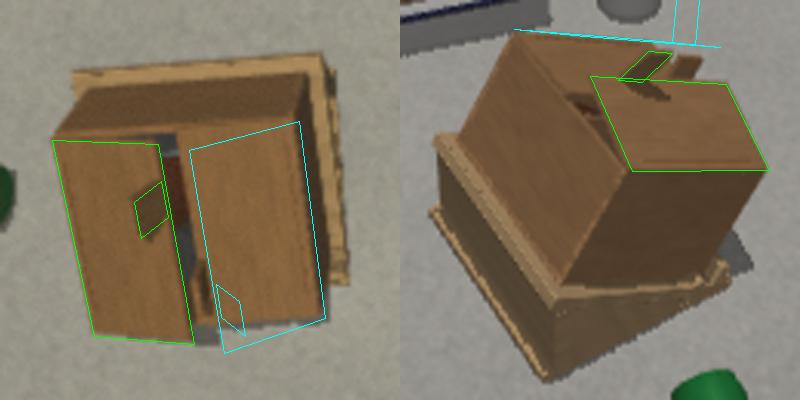

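The left flap's overlay matches (angle about 0.31). The right flap fit was spoiled by one bad point. Top crop: the right free edge starts at (178,128), with its tab at (203,290). Scene crop: its tab is at (688,65). I'll refit and dry-run IK for the flap work.

```bash
sed -i 's/(S,sp(655,42),flap(-1,aR,-64,68.5,4))/(S,sp(702,58),flap(-1,aR,-41,68.5,36)),(T,tp(205,262),flap(-1,aR,-19,67,36))/' fit.py
cat >> h.py <<'E'
P0=(645.9,190.4,0.090,43.2)
def tool(M,side,a,sy=1,lean=0):  # tool pose gripping a flap at angle a: z=-n, y along flap dir
    n=M@np.array([0,side*np.sin(a),np.cos(a)]);y=sy*M@np.array([0,-np.cos(a),side*np.sin(a)])*side
    z=-n;return R.from_matrix(np.c_[np.cross(y,z),y,z]).as_rotvec()
E
cat >> fit.py <<'E'
for px in((327,229),(310,112)):print("bottle/jar",atz(T,px,140 if px[1]>200 else 75).round(0))
M,t=frame(*r.x[:3],r.x[5])
for side,tx,a0,a1 in((1,30,r.x[3],1.0),(-1,-30,r.x[4],.8)):
  for sy in(1,-1):
    for a,nr in((a0,70),(a0,26-17),(a1,26-17),(0,60)):
        q=env.inverse_kinematics(M@flap(side,a,tx,66.5,nr)+t,tool(M,side,a,sy)); print(side,sy,round(a,2),None if q is None else np.round(q,2))
E
python3 fit.py
```

```text
[6.46006e+02 1.89750e+02 8.90000e-02 3.22000e-01 2.60000e-02 4.22290e+01]
[[-0.6, -0.5], [0.5, 1.5], [-0.8, 0.3], [0.9, 0.3], [0.2, -0.1], [0.0, 0.5], [-0.1, -0.5], [-0.3, 0.9], [-0.6, 0.5], [0.3, 0.9], [-0.6, -0.8], [-1.8, 0.8], [0.0, 0.1], [-4.6, -3.3], [-0.3, 0.1], [-0.5, -0.8], [0.6, 0.3], [-3.0, 6.3]]
tab [603.  201.1 174.7]
tab [561.9 178.1 129.2]
bottle/jar [493. -24. 140.]
bottle/jar [743.  13.  75.]
1 1 0.32 [ 0.55  0.21  1.76 -0.65  0.95  2.45]
1 1 0.32 [ 0.49  0.28  1.81 -0.71  0.83  2.49]
1 1 1.0 None
1 1 0 [ 0.24  0.12  1.89 -0.14  0.61  1.82]
1 -1 0.32 [ 0.55  0.21  1.76 -0.65  0.95 -0.69]
1 -1 0.32 [ 0.49  0.28  1.81 -0.71  0.83 -0.65]
1 -1 1.0 [ 0.77  0.65  1.47 -0.97  1.61 -0.32]
1 -1 0 [ 0.24  0.12  1.89 -0.14  0.61 -1.32]
-1 1 0.03 [ 0.22  0.05  2.03 -0.07  0.53 -1.4 ]
-1 1 0.03 [ 0.21  0.17  2.06 -0.09  0.39 -1.38]
-1 1 0.8 None
-1 1 0 [ 0.25  0.08  2.03 -0.16  0.52 -1.29]
-1 -1 0.03 [ 0.22  0.05  2.03 -0.07  0.53  1.75]
-1 -1 0.03 [ 0.21  0.17  2.06 -0.09  0.39  1.76]
-1 -1 0.8 [-0.46  0.33  2.04  1.03  1.18  0.17]
-1 -1 0 [ 0.25  0.08  2.03 -0.16  0.52  1.85]
```

View pics/ov.png

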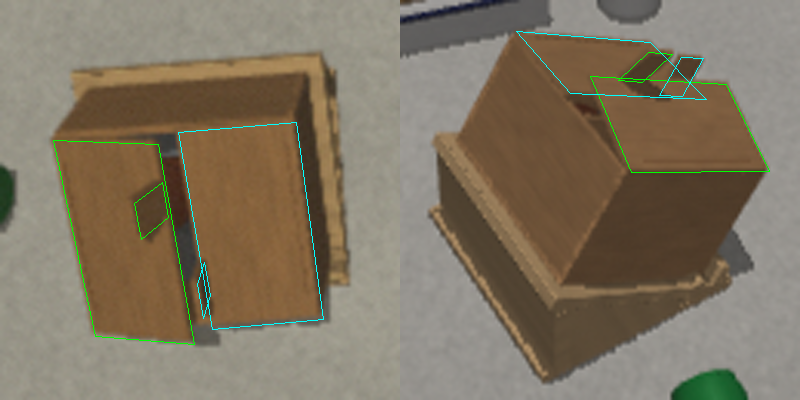

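The overlays now match both flaps (right angle about 0.03). I'll open the left flap first by gripping its tab, swinging it on an arc, then pushing its inner face outwards.

```bash
cat >> h.py <<'E'
P0=(646.0,189.8,0.089,44)
M,t=frame(*P0)
W=lambda c:M@np.array(c,float)+t
def openflap(env,side,tx,a0,a1,sy=-1):
    g=lambda a,nr:(W(flap(side,a,tx,66.5,nr)),tool(M,side,a,sy))
    env.move_ptp(*g(a0,80))
    hit=env.movel(g(a0,10)[0],rate=100,threshold=10)
    env.clamp(15); s=env.sense(); print("hit",hit,"w",s["gripper_width"],s["gripper_force"],s["clock"])
    n=int(np.ceil((a1-a0)/.17))
    for a in np.linspace(a0,a1,n+1)[1:]: env.movel(*g(a,10),rate=80)
    s=env.sense(); print("F",s["wrist_force"],"w",s["gripper_width"],s["clock"])
    env.release(); env.movel(g(a1,75)[0])
    print(env.sense()["clock"])
E
python3 - <<'E'
from cell import env
from h import *
openflap(env,1,30,.32,1.0)
cv2.imwrite("pics/a_s.png",env.camera("scene")[:,:,::-1]);cv2.imwrite("pics/a_t.png",env.camera("top")[:,:,::-1])
# dry run of the push
for y,h in((10,60),(20,35),(55,48),(94,45)):
  for sy in(1,-1):
    q=env.inverse_kinematics(W([20,y,90+h]),tool(M,1,0,sy));print(y,sy,None if q is None else np.round(q,2))
a=cv2.imread("pics/a_s.png")[165:385,235:455]
b=cv2.imread("pics/a_t.png")[85:245,145:305]
cv2.imwrite("pics/a.png",np.hstack([cv2.resize(a,(400,400)),cv2.resize(b,(400,400))]))
E
```

```text
hit False w 4.445309064766357 14.984347969293594 3.95
F [ 2.7265461  -0.40382256 -5.83058948] w 3.973718346606131 5.2167
7.2
10 1 [ 0.26  0.12  1.91 -0.15  0.6   1.85]
10 -1 [ 0.26  0.12  1.91 -0.15  0.6  -1.29]
20 1 [ 0.28  0.16  1.92 -0.18  0.55  1.89]
20 -1 [ 0.28  0.16  1.92 -0.18  0.55 -1.25]
55 1 [ 0.36  0.16  1.88 -0.24  0.6   2.  ]
55 -1 [ 0.36  0.16  1.88 -0.24  0.6  -1.14]
94 1 [ 0.44  0.19  1.85 -0.3   0.62  2.12]
94 -1 [ 0.44  0.19  1.85 -0.3   0.62 -1.02]
```

View pics/a.png

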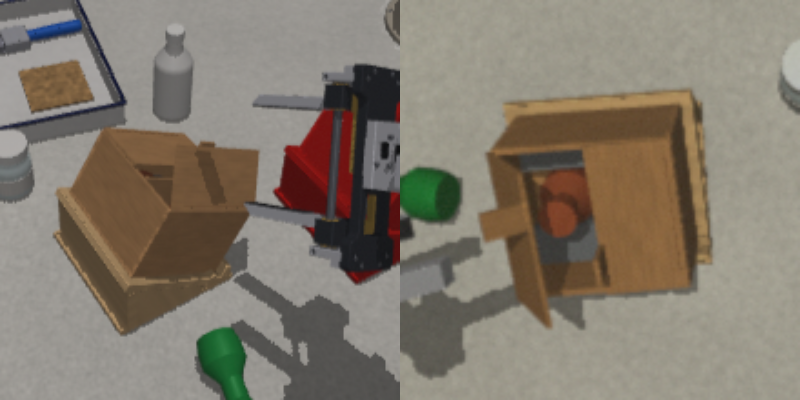

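The left flap now stands at about 1 rad, and a terracotta piece shows in the left cell at (565,205) in the right-hand crop. Next I'll push the left flap back, then do the right one.

```bash
cat >> h.py <<'E'
def push(env,side,tx,sy,pts):
    o=tool(M,side,0,sy)
    env.clamp(5)
    env.move_ptp(W([tx,side*30,270]),o); env.move_ptp(W([tx,side*pts[0][0],90+pts[0][1]]),o)
    for y,h in pts[1:]:
        env.movel(W([tx,side*y,90+h]),rate=90); print(y,h,env.sense()["wrist_force"].round(1))
    y,h=pts[-1]
    env.movel(W([tx,side*(y-30),90+h+30])); env.release(); print(env.sense()["clock"])
E
python3 - <<'E'
from cell import env
from h import *
push(env,1,20,-1,[(3,35),(55,48),(95,45)])
env.move_ptp(W([-30,0,230]),tool(M,-1,.03,-1))
openflap(env,-1,-30,.03,.85)
cv2.imwrite("pics/b_s.png",env.camera("scene")[:,:,::-1]);cv2.imwrite("pics/b_t.png",env.camera("top")[:,:,::-1])
for y,h in((30,180),(3,35),(55,48),(95,45)):
    q=env.inverse_kinematics(W([-20,-y,90+h]),tool(M,-1,0,-1));print(y,None if q is None else np.round(q,2))
a=cv2.imread("pics/b_s.png")[165:385,235:455]
b=cv2.imread("pics/b_t.png")[85:245,145:305]
cv2.imwrite("pics/b.png",np.hstack([cv2.resize(a,(400,400)),cv2.resize(b,(400,400))]))
E
```

```text
55 48 [-0.2  0.2 -0.8]
95 45 [ 0.1 -0.9 -0.3]
13.425
hit False w 3.787935822963548 15.00000312924385 18.375
F [-0.83327522  2.02681426  5.95927531] w 3.6992348743038868 20.6833
22.6667
30 [ 0.19 -0.12  1.92 -0.07  0.82  1.71]
3 [ 0.24  0.13  2.02 -0.16  0.48  1.85]
55 [ 0.11  0.09  2.04 -0.02  0.49  1.6 ]
95 [0.   0.08 2.05 0.09 0.49 1.41]
```

View pics/b.png

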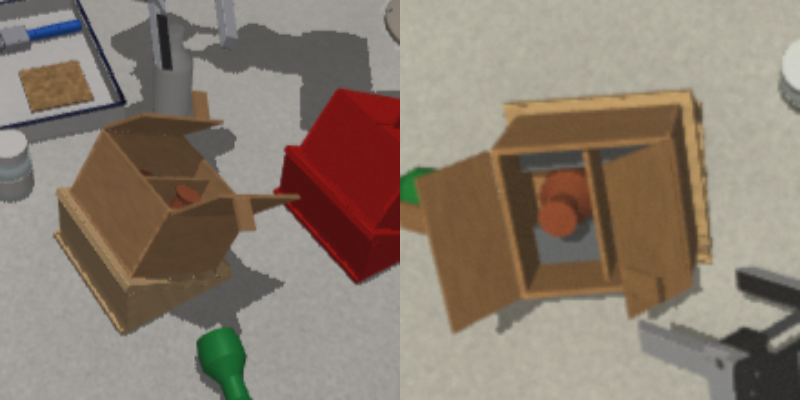

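The left flap leans well back and the right one stands at about 0.85 rad. The left cell piece shows a lip circle at (558,215) standing well off the belly, so it's probably the juglet. Next I'll push the right flap back.

Run:
```python
from cell import env
from h import *
env.movel(W([-30,-80,250]))
push(env,-1,-20,-1,[(3,35),(55,52),(95,45)])
# park above the carton's mouth clear of views
env.move_ptp(W([0,20,330]),tool(M,-1,0,-1))
m=env.camera_model("wrist");w=env.camera("wrist");cv2.imwrite("pics/c_w.png",w[:,:,::-1]);np.save("cw.npy",m,allow_pickle=True)
q=env.sense();print(q["clock"],q["tcp_pos"],m)
cv2.imwrite("pics/c_s.png",env.camera("scene")[:,:,::-1]);cv2.imwrite("pics/c_t.png",env.camera("top")[:,:,::-1])
a=cv2.imread("pics/c_s.png")[200:350,255:405];b=cv2.imread("pics/c_w.png")
cv2.imwrite("pics/c.png",np.hstack([cv2.resize(a,(400,400)),cv2.resize(b[:,120:520],(400,400))]))
```

```text
55 52 [-0.3 -0.3 -0.9]
95 45 [-0.3  1.  -0.3]
29.9083
30.7333 [479.28237922 194.42176306 327.50652   ] {'intrinsics': array([[309.70691629,   0.        , 320.49003521],
       [  0.        , 309.70691629, 200.11156376],
       [  0.        ,   0.        ,   1.        ]]), 'origin': array([458.47586366, 192.85639619, 522.85180313]), 'attitude': array([-2.17901197,  1.99046151, -0.24698831])}
```

View pics/c.png

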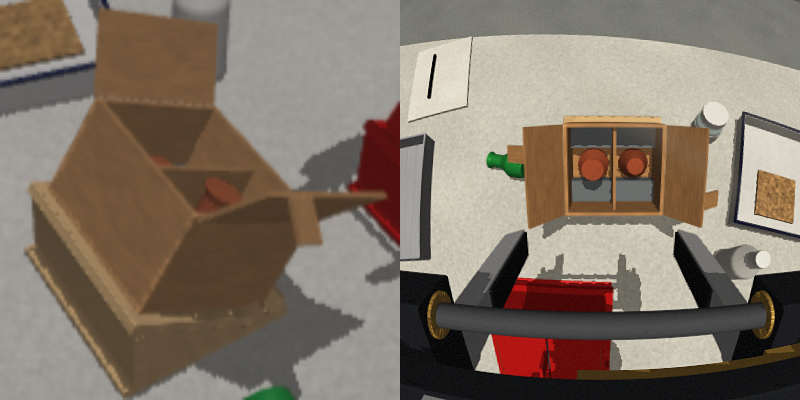

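Both flaps lean outwards, and the juglet with its lip is in the left cell (wrist view about (592,165) in the crop). The weight is on the right. Next, one enlarged composite with the model's expected lip circle drawn in thin line to read the real offset.

Run:
```python
from cell import env
from h import *
mw=np.load("cw.npy",allow_pickle=True).item()
def fish(m,P):
    c=(np.atleast_2d(P)-m["origin"])@R.from_rotvec(m["attitude"]).as_matrix()
    rr=np.hypot(c[:,0],c[:,1]);th=np.arctan2(rr,c[:,2]);f=m["intrinsics"][0,0]
    return np.c_[c[:,0]/rr,c[:,1]/rr]*(f*th)[:,None]+[m["intrinsics"][0,2],m["intrinsics"][1,2]]
th=np.linspace(0,2*np.pi,24)
circ=lambda r,z:np.array([W([r*np.cos(a),33.5+r*np.sin(a),z]) for a in th])
box=np.array([W(c) for c in[(65,70,90),(65,-70,90),(-65,-70,90),(-65,70,90)]])
o=[]
T,S=env.camera_model("top"),env.camera_model("scene")
for n,pf,(x0,y0) in(("w",lambda P:fish(mw,P),(286,130)),("t",lambda P:proj(T,P),(185,140)),("s",lambda P:proj(S,P),(308,243))):
    raw=cv2.imread(f"pics/c_{n}.png")[y0:y0+60,x0:x0+60]
    im=cv2.resize(raw,(396,396),interpolation=cv2.INTER_CUBIC);im2=cv2.convertScaleAbs(im,alpha=1.5)
    for P,cl in((circ(16,82),(0,255,0)),(box,(255,255,0))):
        cv2.polylines(im2,[((pf(P)-[x0,y0]+.5)*6.6).astype(int)],True,cl,1)
    print(n,pf(circ(16,82)).mean(0)); o.append(cv2.resize(im2,(266,266)) if 0 else im2)
top=np.hstack(o)[:, :]; cv2.imwrite("pics/d.png",cv2.resize(top,(798,266),interpolation=cv2.INTER_AREA))
```

```text
w [310.33780961 169.46057582]
t [206.78720037 172.94407101]
s [339.28417381 271.83043962]
```

View pics/d.png

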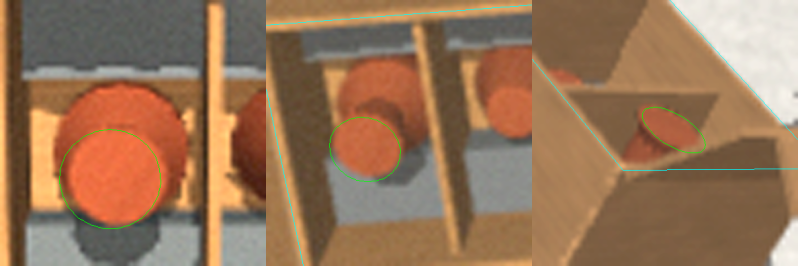

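The model's lip circle lands on the real lip within about 1 px in all three views (composite lip centres (112,178), (365,149), (673,129)), so the juglet is at C (0, 33.5). Open fingers span 119 mm in a 120 mm cell, so they should go in slightly diagonally. First I'll check IK.

```bash
cat >> h.py <<'E'
def jt(th,s):  # tool down C's -z, closing along C x turned by th about z
    y=s*M@np.array([np.cos(th),np.sin(th),0]);z=-M[:,2]
    return R.from_matrix(np.c_[np.cross(y,z),y,z]).as_rotvec()
def down(yaw): return (R.from_euler('z',yaw)*R.from_euler('x',np.pi)).as_rotvec()
E
python3 - <<'E'
from cell import env
from h import *
f=lambda q:None if q is None else np.round(q,2)
print(env.sense()["joint_positions"].round(2))
for th in(.37,-.37):
  for s in(1,-1):
    o=jt(th,s);print(th,s,[f(env.inverse_kinematics(W([0,33.5,z]),o)) for z in(230,47)])
for yw in np.arange(-3,3.2,.75): print("place",round(yw,2),f(env.inverse_kinematics([626.5,-131.5,52],down(yw))))
E
```

```text
[ 0.35 -0.14  1.79 -0.15  0.99  1.88]
0.37 1 [array([ 0.35, -0.  ,  1.88, -0.19,  0.76, -0.01]), array([ 0.3 ,  0.29,  1.97, -0.29,  0.37,  0.08])]
0.37 -1 [None, None]
-0.37 1 [array([ 0.35, -0.  ,  1.88, -0.19,  0.76,  0.73]), array([ 0.3 ,  0.29,  1.97, -0.29,  0.37,  0.82])]
-0.37 -1 [array([ 0.35, -0.  ,  1.88, -0.19,  0.76, -2.41]), array([ 0.3 ,  0.29,  1.97, -0.29,  0.37, -2.32])]
place -3.0 [-0.32  0.48  1.58  0.    1.08 -2.03]
place -2.25 None
place -1.5 None
place -0.75 [-0.32  0.48  1.58 -0.    1.08  2.01]
place 0.0 [-0.32  0.48  1.58 -0.    1.08  1.26]
place 0.75 [-0.32  0.48  1.58 -0.    1.08  0.51]
place 1.5 [-0.32  0.48  1.58 -0.    1.08 -0.24]
place 2.25 [-0.32  0.48  1.58  0.    1.08 -0.99]
place 3.0 [-0.32  0.48  1.58  0.    1.08 -1.74]
```

Run:
```python
from cell import env
from h import *
o=jt(.37,1)
env.move_ptp(W([0,33.5,170]),o)
env.movel(W([0,33.5,100]))
f0=env.sense()["wrist_force"]
hit=env.movel(W([0,33.5,47]),rate=35,threshold=6)
s=env.sense();c=M.T@(s["tcp_pos"]-t);print("hit",hit,"C",c.round(1),"dF in C",(M.T@(s["wrist_force"]-f0)).round(1),s["clock"])
if not hit:
    env.clamp(20);s=env.sense();print(s["gripper_width"],s["gripper_force"],(M.T@(s["wrist_force"]-f0)).round(1),s["clock"])
```

```text
hit False C [ 0.5 33.6 47.2] dF in C [ 2.5  0.4 -0.6] 34.7583
29.4081937553443 18.919967652327614 [-0.4 -0.2  0.3] 35.7833
```

Width 29.4 mm means the tips are on the shoulder. I'll reopen and grip 5 mm higher, on the neck.

Run:
```python
from cell import env
from h import *
env.release();env.movel(W([0,33.5,52.5]),rate=50)
env.clamp(20);s=env.sense();print(s["gripper_width"],s["gripper_force"],s["wrist_force"].round(1),s["clock"])
```

```text
28.37815528179104 19.999919197016425 [-0.3  0.5  0.5] 38.1667
```

Run:
```python
from cell import env
from h import *
env.movel(W([0,33.5,72.5]),rate=40);s=env.sense();print(s["gripper_width"],s["gripper_force"],s["wrist_force"].round(1))
env.movel(W([0,33.5,190]),rate=90);s=env.sense();print(s["gripper_width"],s["gripper_force"],s["wrist_force"].round(1),s["clock"])
out=[]
for n in("scene","top","wrist"):
    im=env.camera(n)[:,:,::-1];cv2.imwrite(f"pics/e_{n}.png",im)
m=env.camera_model("scene");mt=env.camera_model("top")
for n,mm in(("scene",m),("top",mt)):
    u,v=proj(mm,s["tcp_pos"])[0].astype(int);print(n,u,v)
    im=cv2.imread(f"pics/e_{n}.png")[max(v-50,0):v+50,u-50:u+50];out.append(cv2.resize(im,(400,400),interpolation=cv2.INTER_CUBIC))
w=cv2.imread("pics/e_wrist.png");
out2=cv2.resize(w[80:280,120:520],(400,200))
row=np.hstack(out);pad=np.hstack([out2,cv2.resize(w[60:200,210:430],(400,200))])
cv2.imwrite("pics/e.png",np.vstack([row,pad]))
```

```text
28.113896787981997 19.999934960505925 [ 0.3  0.2 -1.3]
28.584106545759965 19.999925585243545 [-0.8  0.2 -0.4] 40.275
scene 365 228
top 195 196
```

View pics/e.png

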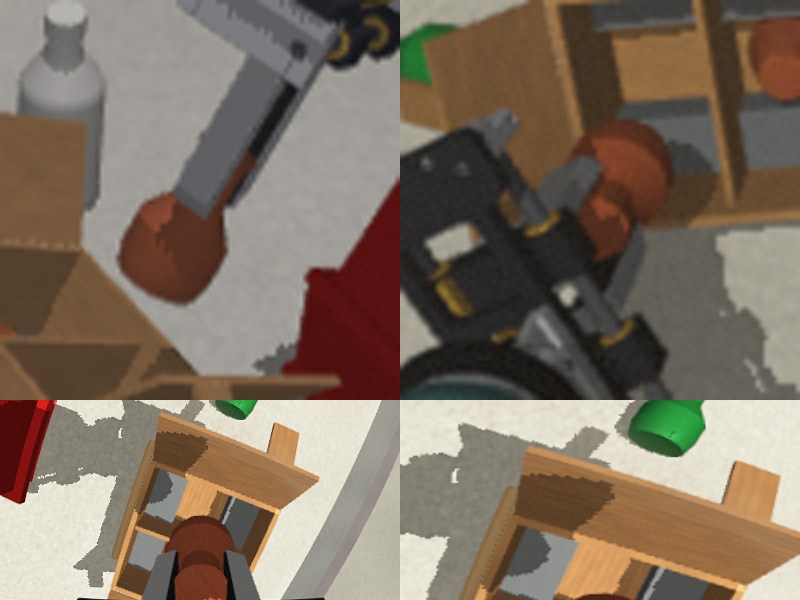

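The juglet is held at the neck, with the flaps well back and the weight still in its cell. It may be pitched a little in the fingers, so I'll fit its silhouette in the three saved views to get its axis in the tool frame.

```bash
cat > pose.py <<'E'
from h import *
from scipy.optimize import minimize
prof=[(0,21),(12,24),(30,24),(48,12),(70,12),(73,16),(77,16)]
th=np.linspace(0,2*np.pi,28,endpoint=False)
rings=[np.c_[r*np.cos(th),r*np.sin(th),0*th+h] for h,r in prof]
def fish(m,P):
    c=(P-m["origin"])@R.from_rotvec(m["attitude"]).as_matrix()
    rr=np.hypot(c[:,0],c[:,1]);a=np.arctan2(rr,c[:,2]);return c[:,:2]/rr[:,None]*(m["intrinsics"][0,0]*a)[:,None]+np.array(m["intrinsics"])[:2,2]
def fitpose(env,pre,tip,names=("scene","top","wrist")):
    s=env.sense();Rt=R.from_rotvec(s["eef_rot"]);p0=s["tcp_pos"];V=[]
    def world(P,x):  # juglet in tool: axis -z of tool, tilted x[0],x[1] about tool x,y
        Q=P-[0,0,tip]; Q=(R.from_euler('xy',x[:2])*R.from_euler('x',np.pi)).apply(Q)+[x[2],x[3],x[4]]
        return Rt.apply(Q)+p0
    for n in names:
        m=env.camera_model(n);pf=(lambda P,m=m:fish(m,P)) if n=="wrist" else (lambda P,m=m:proj(m,P))
        im=cv2.imread(f"pics/{pre}_{n}.png").astype(int);mk=((im[...,2]>1.75*im[...,1])&(im[...,2]>1.3*im[...,0])&(im[...,2]>50)&(im[...,2]<1.75*3*im[...,1]))
        u,v=pf(world(np.array([[0,0,20.]]),np.zeros(5)))[0].astype(int);w=45 if n!="wrist" else 75
        x0,y0=u-w,v-w;sub=np.zeros((2*w,2*w),np.uint8)
        H,Wd=mk.shape;ya,yb,xa,xb=max(y0,0),min(v+w,H),max(x0,0),min(u+w,Wd);sub[ya-y0:yb-y0,xa-x0:xb-x0]=mk[ya:yb,xa:xb]
        k,l,st,ce=cv2.connectedComponentsWithStats(sub);i=l[w-3:w+4,w-3:w+4].max()
        sub=(l==i).astype(np.uint8)
        S=4;V.append((pf,x0,y0,w,S,cv2.resize(sub,None,fx=S,fy=S,interpolation=cv2.INTER_LINEAR)>0));print(n,u,v,"px",int(sub.sum()),"label",i)
    def masks(x,v,lo):
        pf,x0,y0,w,S,sub=v;out=np.zeros(sub.shape,np.uint8)
        for a,b in list(zip(rings,rings[1:]))[:lo]:
            q=((pf(world(np.r_[a,b],x))-[x0,y0]+.5)*S);cv2.fillConvexPoly(out,cv2.convexHull(q.astype(np.float32)).round().astype(np.int32),1)
        return out>0
    def cost(x):
        c=0
        for v in V:
            full,bel=masks(x,v,6),masks(x,v,2);c+=((v[5]&~full).sum()+(bel&~v[5]).sum())/max(1,bel.sum())
        return c+np.sum((np.array(x[2:])/15)**2)*.02
    best=min((minimize(cost,[a,b,0,0,0],method="Nelder-Mead",options=dict(initial_simplex=np.array([[a,b,0,0,0]]+[[a+(.15 if i==0 else 0),b+(.15 if i==1 else 0)]+[4*(i==j) for j in(2,3,4)] for i in range(5)]),maxiter=400)) for a in(-.3,0,.3) for b in(0,)),key=lambda r:r.fun)
    print("tilt x,y",best.x[:2].round(3),"off",best.x[2:].round(1),"cost",round(best.fun,3),"at0",round(cost(np.zeros(5)),3));return best.x
if __name__=="__main__":
    from cell import env
    fitpose(env,"e",47.5); 
    fitpose(env,"e",47.5,("scene","wrist"))
E
python3 pose.py
```

```text
scene 358 239 px 458 label 3
top 198 189 px 443 label 2
wrist 321 228 px 4723 label 1
tilt x,y [-0.03   0.059] off [-3.3 -1.4 -2.2] cost 0.657 at0 0.764
scene 358 239 px 458 label 3
wrist 321 228 px 4723 label 1
tilt x,y [-0.026  0.016] off [-2.  -1.7 -2.2] cost 0.278 at0 0.387
```

The pitch is negligible (under 0.06 rad). I'll carry the juglet high over the flap and set it down gently.

Run:
```python
from cell import env
from h import *
p=env.sense()["tcp_pos"]
env.movel(p+[0,0,120],rate=180)
o=down(1.5)
env.move_ptp([626.5,-131.5,260],o)
env.movel([626.5,-131.5,75],rate=120);env.dwell(.2)
hit=env.movel([626.5,-131.5,48],rate=15,threshold=2.5)
s=env.sense();print(hit,s["tcp_pos"].round(1),s["wrist_force"].round(1),s["gripper_width"],s["clock"])
```

```text
True [ 626.6 -131.5   57.5] [0.2 0.4 4.5] 28.31821708196779 45.6333
```

Run:
```python
from cell import env
from h import *
env.clamp(4);env.dwell(.3);s=env.sense();print(s["wrist_force"].round(1),s["gripper_width"])
env.release();env.movel([626.5,-131.5,200],rate=120)
env.move_ptp([400,-131.5,330],down(1.5));env.dwell(.3)
for n in("scene","top"): cv2.imwrite(f"pics/f_{n}.png",env.camera(n)[:,:,::-1])
print(env.sense()["clock"],env.sense()["wrist_force"].round(1))
# check: upright model mask vs picture
from pose import rings
for n in("scene","top"):
    m=env.camera_model(n);im=cv2.imread(f"pics/f_{n}.png").astype(int);mk=(im[...,2]>1.75*im[...,1])&(im[...,2]>60)
    best=None
    for dx in range(-16,17,2):
        for dy in range(-16,17,2):
            o=np.zeros(mk.shape,np.uint8)
            for a,b in zip(rings,rings[1:]): cv2.fillConvexPoly(o,cv2.convexHull(proj(m,np.r_[a,b]+[626.5+dx,-131.5+dy,10]).astype(np.float32)).round().astype(np.int32),1)
            u,v=proj(m,[626.5,-131.5,45])[0].astype(int);z=(slice(v-45,v+45),slice(u-45,u+45))
            iou=(mk[z]&(o[z]>0)).sum()/(mk[z]|(o[z]>0)).sum()
            if best is None or iou>best[0]:best=(iou,dx,dy,int(mk[z].sum()))
    print(n,best)
    # objects left alone: change vs first picture away from carton
    d=cv2.absdiff(cv2.imread(f"pics/{n}0.png"),cv2.imread(f"pics/f_{n}.png")).max(2)
    for nm,P in(("bottle",(493,-24,70)),("jar",(743,13,40)),("brush",(630,-245,15)),):
        u,v=proj(m,P)[0].astype(int);print(nm,u,v,(d[v-6:v+7,u-6:u+7]>40).mean().round(2))
```

```text
[0.8 0.9 5.4] 29.985196306550083
50.0 [0.2 1.2 0.2]
scene (np.float64(0.7073684210526315), 0, -4, 336)
bottle 330 203 0.01
jar 240 252 0.0
brush 248 185 0.0
top (np.float64(0.2662037037037037), 12, -14, 115)
bottle 326 228 0.0
jar 310 116 0.0
brush 423 169 0.0
```

The top view is probably blocked by the arm. I'll step aside and re-check numerically.

Run:
```python
from cell import env
from h import *
env.move_ptp([250,-420,350],down(1.5))
from pose import rings
b0=None
for n in("scene","top"):
    im0=env.camera(n)[:,:,::-1].copy();cv2.imwrite(f"pics/g_{n}.png",im0)
    m=env.camera_model(n);im=im0.astype(int);mk=((im[...,2]>1.75*im[...,1])&(im[...,2]>60)).astype(np.uint8)
    u,v=proj(m,[626.5,-131.5,45])[0].astype(int);z=(slice(v-45,v+45),slice(u-45,u+45));k=mk[z]
    _,l,st,ce=cv2.connectedComponentsWithStats(k);i=1+st[1:,4].argmax();k=l==i;print(n,"bbox",(st[i]+[u-45,v-45,0,0,0]).tolist())
    best=(0,)
    for tl in(0,.25):
     for az in np.arange(0,6.2,.785) if tl else[0]:
      rot=R.from_rotvec([tl*np.cos(az),tl*np.sin(az),0])
      for dx in range(-14,15,2):
       for dy in range(-14,15,2):
        o=np.zeros(mk.shape,np.uint8)
        for a,b in zip(rings,rings[1:]): cv2.fillConvexPoly(o,cv2.convexHull(proj(m,rot.apply(np.r_[a,b])+[626.5+dx,-131.5+dy,10]).astype(np.float32)).round().astype(np.int32),1)
        q=o[z]>0;iou=(k&q).sum()/(k|q).sum()
        if iou>best[0]:best=(round(iou,3),dx,dy,tl,round(az,2))
     print(n,tl,best)
    d=cv2.absdiff(im0,cv2.imread(f"pics/e_{n}.png")).max(2)
    print("mat change",int((d[z]>30).sum()))
print(env.sense()["clock"])
```

```text
scene bbox [256, 185, 18, 30, 344]
scene 0 (np.float64(0.724), 0, -4, 0, 0)
scene 0.25 (np.float64(0.74), -2, -14, 0.25, np.float64(3.14))
mat change 476
top bbox [372, 160, 14, 14, 113]
top 0 (np.float64(0.262), 12, -14, 0, 0)
top 0.25 (np.float64(0.287), 6, -6, 0.25, np.float64(3.92))
mat change 318
51.3333
```

Run:
```python
from cell import env
from h import *
m=env.camera_model("top");print("lip expected",proj(m,[626.5,-131.5,87]),"foot",proj(m,[626.5,-131.5,10]))
im=cv2.imread("pics/g_top.png");e=cv2.imread("pics/top0.png")
d=cv2.absdiff(im,e).max(2)>25
for r in range(152,196,2): print(r,"".join("L" if im[r,c,2]>1.75*im[r,c,1] else ("#" if d[r,c] else ".") for c in range(350,402)))
print(im[167,379],im[175,374],im[170,365])
s=cv2.imread("pics/g_scene.png")
for r in range(180,222,2): print(r,"".join("L" if s[r,c,2]>1.75*s[r,c,1] else "." for c in range(245,285)))
ms=env.camera_model("scene");print(proj(ms,[[626.5,-131.5,87],[626.5,-131.5,10]]))
```

```text
lip expected [[378.10747648 165.69706389]] foot [[373.28579695 170.6879256 ]]
152 ....................................................
154 ....................................................
156 ....................................................
158 ....................................................
160 ....................####..LLLLLL....................
162 ..................#####.LL.LLLLLLLL.................
164 ................####.#.LLLL.LL.LL.LL................
166 ..............########LLLLLLLLL.LLLL................
168 ..............#########.LLL#LL##LLLL................
170 .............###..######.L.L#.LLLL..#...............
172 ..............###..#######L.LLL.#.##................
174 ..............#################..##.................
176 ................#######.##########..................
178 .................###############....................
180 ....................#########.......................
182 ....................................................
184 ....................................................
186 .................................................
[... 571 characters left out ...]
...........
194 ................LLLLLLLL................
196 ................LLLL.LLL................
198 ...............LLLLLLLLL.L..............
200 ............LLLLLLLLLLLLLLLL............
202 ...........LLLLLLLLLLLLLLLLLL...........
204 ...........LLLLLLLLLLLLLLLLL............
206 ............LLLLLLLLLLLLLLL.............
208 .............LL.LLLLLLLLLL.L............
210 .............LLLLLLLLLLLL.LL............
212 ..............LLLLLLL.LL.LL.............
214 ................LLLLLLL.................
216 ........................................
218 ........................................
220 ........................................
[[263.57987914 187.81128655]
 [265.01058709 210.94884667]]
```

The lip is at (379,166), against (378,165.7) expected for an upright juglet at the mat's centre. The scene silhouette agrees, so I'm handing in.

```bash
python3 -c "
from cell import env
print(env.job_done())"
```

```text
the job is handed in; nothing more can be done
None
```

The job is handed in: both flaps were folded well back first, and the juglet then went upright onto the middle of the cork mat and was let go; the bottle, jar and brush showed no change in the camera images, the weight was still in its cell when last seen (after the juglet was lifted out), and the clock read about 51 s.

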